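# Dry-fit a post on the welding pad

## Task

Build up the little post on the fixed pad, ready for tacking, from the bottom up: the large plain plate centred and lengthwise on the pad, the square tube lying centred and lengthwise on it, the round pipe offcut upright on the middle of the tube, and last the smaller plate with the weld bead flat and centred on the pipe, bead up and lengthwise with the tube. Leave the wood block and the tape measure where they are.

Things in the scene. Friction and masses are not known exactly. Their poses are not given: they have to be found in the camera images.
- pad_top (a point): The target: a fixed light-grey steel pad, 88 x 150 x 12 mm, screwed to the worktop, with four small screw heads in its corners. This point is the centre of its top face (12 mm above the worktop); its y axis runs along the 150 mm side, z up.
- base_plate_mid (a point): Large plain flat dark rusty steel plate, 60 x 130 x 8 mm, 0.48 kg, lying flat and loose on the worktop; no bead on it. This point is its centre, half-way up (4 mm above its underside); its y axis runs along the 130 mm side, z up.
- tube_mid (a point): Offcut of square steel tube, 40 x 120 x 40 mm, 3 mm wall, open at both ends, 0.42 kg, loose, lying on one side. This point is its centre (20 mm above its underside); its y axis runs along the 120 mm length, z up.
- pipe_mid (a point): Offcut of round rusty steel pipe, 48 mm outside diameter, 70 mm tall, 0.25 kg, loose, standing on end on the worktop in front of the robot. This point is its centre, on the pipe's axis (35 mm above its lower end); z axis along the pipe, up.
- cap_plate_mid (a point): Smaller rusty steel plate, 50 x 110 mm and 10 mm thick, with a weld bead standing about 4 mm proud along the middle of its upper face, 0.42 kg, loose. This point is the centre of the 10 mm thickness (5 mm above its underside); its y axis runs along the 110 mm side and the bead, z up (bead side).
- block_mid (a point): Bystander, not to be moved: loose hardwood block, 45 x 90 x 42 mm, on the robot's side of the work. This point is its centre, 21 mm above the worktop.
- tape_mid (a point): Bystander, not to be moved: loose yellow tape measure, 32 x 76 x 67 mm, on the robot's side of the work. This point is its centre, about 33 mm above the worktop.
Mind the look-alikes: they are no part of the job. Leave any orange look-alike of the part that bears pipe_mid alone.

How it is judged (in metres and radians):
On the way, in this order (a step that is already met when the one before it is completed fails the run):
1. the large plain plate lies centred and lengthwise on the pad, released (horizontal distance between base_plate_mid and pad_top below 0.012 m and z of base_plate_mid in the frame of pad_top between 0 and 0.008 m and angle between base_plate_mid's own z axis and vertical below 0.08 rad and angle between the y axis of base_plate_mid and the y axis of pad_top, either way round below 0.17 rad and contact force between the fingers and base_plate below 0.2 N), for 0.2 s.
2. then the square tube lies centred and lengthwise on that plate, released (horizontal distance between base_plate_mid and pad_top below 0.012 m and z of base_plate_mid in the frame of pad_top between 0 and 0.008 m and angle between each of base_plate_mid, tube_mid's own z axis and vertical below 0.08 rad and angle between the y axis of base_plate_mid and the y axis of pad_top, either way round below 0.17 rad and horizontal distance between tube_mid and base_plate_mid below 0.012 m and z of tube_mid in the frame of base_plate_mid between 0.02 and 0.028 m and angle between the y axis of tube_mid and the y axis of base_plate_mid, either way round below 0.17 rad and contact force between the fingers and tube below 0.2 N), for 0.2 s.
3. then the pipe offcut stands upright on the middle of the tube, released (horizontal distance between base_plate_mid and pad_top below 0.012 m and z of base_plate_mid in the frame of pad_top between 0 and 0.008 m and angle between each of base_plate_mid, tube_mid, pipe_mid's own z axis and vertical below 0.08 rad and angle between the y axis of base_plate_mid and the y axis of pad_top, either way round below 0.17 rad and horizontal distance between tube_mid and base_plate_mid below 0.012 m and z of tube_mid in the frame of base_plate_mid between 0.02 and 0.028 m and angle between the y axis of tube_mid and the y axis of base_plate_mid, either way round below 0.17 rad and horizontal distance between pipe_mid and tube_mid below 0.012 m and z of pipe_mid in the frame of tube_mid between 0.051 and 0.059 m and contact force between the fingers and pipe below 0.2 N), for 0.2 s.
4. last the plate with the bead lies centred on the pipe's top, lengthwise with the tube, released (horizontal distance between base_plate_mid and pad_top below 0.012 m and z of base_plate_mid in the frame of pad_top between 0 and 0.008 m and angle between each of base_plate_mid, tube_mid, pipe_mid, cap_plate_mid's own z axis and vertical below 0.08 rad and angle between the y axis of base_plate_mid and the y axis of pad_top, either way round below 0.17 rad and horizontal distance between tube_mid and base_plate_mid below 0.012 m and z of tube_mid in the frame of base_plate_mid between 0.02 and 0.028 m and angle between the y axis of tube_mid and the y axis of base_plate_mid, either way round below 0.17 rad and horizontal distance between pipe_mid and tube_mid below 0.012 m and z of pipe_mid in the frame of tube_mid between 0.051 and 0.059 m and horizontal distance between cap_plate_mid and pipe_mid below 0.015 m and z of cap_plate_mid in the frame of pipe_mid between 0.036 and 0.044 m and angle between the y axis of cap_plate_mid and the y axis of tube_mid, either way round below 0.2 rad and contact force between the fingers and cap_plate below 0.2 N), for 0.2 s.
At the end, for the whole second after the job is handed in: On the pad, upwards: plain plate, tube, upright pipe (each centred within 12 mm on the one below), beaded plate, bead up (within 15 mm of the pipe's axis); plates and tube lengthwise within 0.17 rad (top one 0.2), seated within 4 mm, level within 0.08 rad, released, at rest (horizontal distance between base_plate_mid and pad_top below 0.012 m and z of base_plate_mid in the frame of pad_top between 0 and 0.008 m and angle between each of base_plate_mid, tube_mid, pipe_mid, cap_plate_mid's own z axis and vertical below 0.08 rad and angle between the y axis of base_plate_mid and the y axis of pad_top, either way round below 0.17 rad and horizontal distance between tube_mid and base_plate_mid below 0.012 m and z of tube_mid in the frame of base_plate_mid between 0.02 and 0.028 m and angle between the y axis of tube_mid and the y axis of base_plate_mid, either way round below 0.17 rad and horizontal distance between pipe_mid and tube_mid below 0.012 m and z of pipe_mid in the frame of tube_mid between 0.051 and 0.059 m and horizontal distance between cap_plate_mid and pipe_mid below 0.015 m and z of cap_plate_mid in the frame of pipe_mid between 0.036 and 0.044 m and angle between the y axis of cap_plate_mid and the y axis of tube_mid, either way round below 0.2 rad and linear speed of each of base_plate, tube, pipe, cap_plate below 0.01 m/s and angular speed of each of base_plate, tube, pipe, cap_plate below 0.1 rad/s); the robot touches nothing.
It fails at once if the wood block is pushed more than 30 mm from its place (distance of block_mid from where it was at the start of the episode above 0.03 m).
It fails at once if the tape measure is pushed more than 30 mm from its place (distance of tape_mid from where it was at the start of the episode above 0.03 m).
It also fails if it takes over 112 s, if anything falls off the work surface, if the arm or the gripper's body presses on something with over 40 N, if the wrist force passes 120 N, or if a joint passes its speed limit or range.

## Robot

A 6-joint arm with a two-finger parallel gripper is mounted at the origin on the work surface; the furniture and walls round the work are solid. World frame = base frame: x ahead of the robot, y to its left, z up, the work surface at z = 0. Lengths are in m, angles in degrees, forces in N, time in s.
With the tool pointing down it reaches from about 0.4 to 0.825 m from the base axis. Payload 7 kg.
Tool frame: the origin (TCP) lies between the finger pads; the fingertips stand 19 mm ahead of it and the grasp point (between the pads) is the TCP (r.finger_overhang is the distance from the TCP to the fingertips, in m); z points along the fingers, y is the direction in which the jaws open and shut (so a half turn about z gives the same grasp; the last joint's range is limited). The gripper opens to 88 mm and grips with 3 to 60 N. Pads are 19 mm wide; open, the fingers measure 130 mm over their backs; the gripper's body (78 mm by 193 mm) begins 47 mm behind the grasp point.
Start: joints at [90.934, 20.546, 0.682, 0, -70.136, -16.507], TCP at [0.181, 0.65, 0.246] pointing down, gripper open.
Joint ranges: [-176.03, 176.03], [-82.01, 121.73], [-58.28, 71.71], [-173.87, 95.51], [-174.79, -0.11], [-173.66, 173.66]. Speed limits (degrees/s): [136.94, 136.94, 172.46, 180, 180, 180].

## Interface

Orientations are given as [roll, pitch, yaw] about the fixed x, y, z axes, in that order (R = Rz(yaw) Ry(pitch) Rx(roll)).
In Python, from plant import r, optics gives the robot as it stands. The module is installed in compiled form; this text tells all that it offers.
- The arm moves only by the tool step_arm, never from a script. Its argument "increments" is a list of rows, each an object of numbers: "tx", "ty", "tz": the shift along the world's x, y, z in mm; "ax", "ay", "az": the turn, a rotation vector about the world's x, y, z in degrees; "claw": the gripper command: -1 is shut, 1 is fully open, values between are in proportion. In form: [{"tx": .., "ty": .., "tz": .., "ax": .., "ay": .., "az": .., "claw": ..}, ...]. A call has 1 to 12 rows; each row shifts and turns the commanded pose from where the row before left it; what a row does not reach is not made up. A row lasts 1/10 s, in which the tool goes at most 50 mm and 8.59 degrees, less where a joint would pass 70% of its speed; a pose out of reach is approached as far as the arm can. A call with a gripper value outside its range is refused whole. The fingers move at their own pace and stop on an object; "newtons" is the grip in N (left out, the last holds). Time passes only in rows, so rows that do not move let the fingers close. It gives the time, the measured TCP pose, the force and the opening at its end, in the units of the state.
- r.get_state(): the state, without advancing time (a new reading comes with each control period).
- optics.capture(name): name is "side" or "top" or "wrist"; returns a dict with "image" (480x640x3 uint8, blue, green, red), "depth" (480x640 float32, m along the optical axis (not along the pixel's ray), 0 where there is no reading), "fx", "fy", "cx", "cy" (pixels), "distortion" ([k1, k2, p1, p2, k3] as OpenCV has them; the pictures are not rectified), "R" (3x3) and "t" (3): a world point X has camera coordinates R X + t. Camera axes: x right, y down, z forward; pixel columns grow to the right and rows downward; lengths in m; the calibration is good to about 2 mm. A picture is of the moment at which its call begins.
- r.close_job(): hands the job in, once; it reports no verdict.
The state is a dict: "time_s": time; "joints": joint angles; "qd": joint speeds; "joint_torque": joint torques, N m; "tcp_pos": TCP position; "eef_rot": TCP orientation; "contact_force": force on the tool from outside, world axes, zero at the start; "moment": the same for the moment, N m; "gripper_width": finger opening in m.
Only numpy, scipy, OpenCV 4.12 (cv2) and the standard library are available. Lean on these libraries where they do the work, as an engineer would, in place of code of your own. Each camera call takes 0.05 s, during which the arm holds its last target. There are 200 camera calls.

## Working session

There is one attempt and no reset: what is moved stays moved. The work goes in short steps, Python scripts to look and compute and a tool call to move; the robot and the scene stay as the last step left them, time stands still between calls to the robot, and variables do not carry over. Pictures are saved under pics/ and viewed, about 12 in all and at most 16, crops included, and the job is handed in when it is done.

Besides the shell and the picture viewer there is one more tool, called as name(argument=value, ...) on one line, values as JSON. step_arm: Moves the arm, as the interface text tells. Its arguments: {"type":"object","properties":{"increments":{"type":"array","items":{"type":"object","properties":{"tx":{"type":"number"},"ty":{"type":"number"},"tz":{"type":"number"},"ax":{"type":"number"},"ay":{"type":"number"},"az":{"type":"number"},"claw":{"type":"number"}}}},"newtons":{"type":"number"}},"required":["increments"]}

```bash
mkdir -p pics; cat > h.py <<'E'
import numpy as np, cv2
from plant import r, optics
def cap(n):
    c=optics.capture(n); c['K']=np.array([[c['fx'],0,c['cx']],[0,c['fy'],c['cy']],[0,0,1]]); c['d']=np.array(c['distortion'],float)
    c['R']=np.array(c['R']);c['t']=np.array(c['t']); return c
def cloud(c):
    h,w=c['depth'].shape; v,u=np.mgrid[:h,:w]
    p=cv2.undistortPoints(np.stack([u,v],-1).reshape(-1,1,2).astype(np.float64),c['K'],c['d']).reshape(h,w,2)
    P=np.dstack([p,np.ones((h,w))])*c['depth'][...,None]
    return (P-c['t'])@c['R']
def ray(c,uv,z):
    p=cv2.undistortPoints(np.array(uv,float).reshape(-1,1,2),c['K'],c['d']).reshape(-1,2)
    d=np.c_[p,np.ones(len(p))]@c['R']; o=-c['R'].T@c['t']
    return o+d*((z-o[2])/d[:,2])[:,None]
def proj(c,X):
    return cv2.projectPoints(np.array(X,float).reshape(-1,1,3),cv2.Rodrigues(c['R'])[0],c['t'],c['K'],c['d'])[0].reshape(-1,2)
E
python3 - <<'E'
from h import *
for n in ['top','side','wrist']:
    c=cap(n); cv2.imwrite(f'pics/{n}0.png',c['image']); np.savez(f'{n}0.npz',**{k:v for k,v in c.items()})
    print(n,(-c['R'].T@c['t']).round(3),c['R'].round(2).tolist(), (c['depth']>0).mean())
s=r.get_state(); print(s)
E
```

```text
top [0.159 0.009 1.44 ] [[0.02, -1.0, 0.0], [-0.99, -0.02, -0.16], [0.16, -0.0, -0.99]] 0.9960546875
side [ 0.43  -0.761  0.623] [[1.0, 0.07, 0.02], [0.05, -0.6, -0.8], [-0.04, 0.8, -0.6]] 0.99576171875
wrist [0.252 0.629 0.384] [[-0.27, -0.96, 0.0], [-0.92, 0.26, 0.28], [-0.27, 0.08, -0.96]] 0.9960384114583334
{'time_s': 0.15, 'joints': array([ 9.09351293e+01,  2.05816558e+01,  6.45190923e-01, -1.44735684e-02,
       -7.01352621e+01, -1.65060569e+01]), 'qd': array([-0.10053956, -0.13451177,  0.25599736,  0.04164801, -0.04740972,
        0.05427018]), 'joint_torque': array([-1.02502665e-03, -5.83277929e+01,  2.93291223e+01,  7.00133353e+00,
        8.79378815e-03, -1.09826397e-04]), 'tcp_pos': array([0.18113252, 0.6498814 , 0.24483754]), 'eef_rot': array([ 1.79927363e+02, -7.33351080e-03, -1.55758497e+01]), 'contact_force': array([ 0.52742623, -0.23503825, -0.31557251]), 'moment': array([-0.00674546,  0.00808624, -0.02418029]), 'gripper_width': 0.08783066678890968}
```

View pics/top0.png

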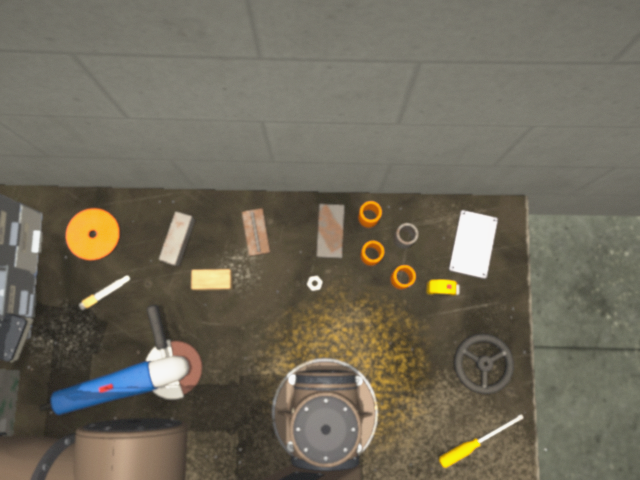

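View pics/side0.png

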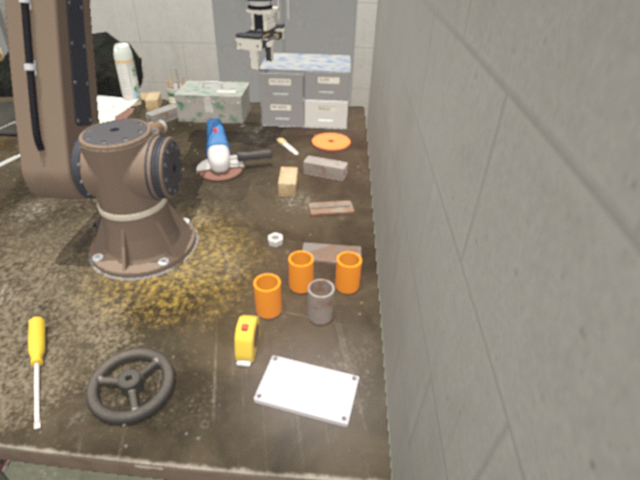

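The top view shows the grey pipe at (407,233), with orange look-alikes at (370,214), (373,252) and (404,276). The pad is at (473,243), the plain plate at (331,231) and the beaded plate at (256,231). The tube is at (176,238), the block at (211,279) and the tape at (443,287).

Candidates:
- **Pipe:** the grey one at (407,233), not the orange ones.
- **Base plate:** the larger plate at (331,231). The other plate, at (256,231), shows a bead line.
- **Tube:** (176,238), not the wood block at (211,279).

```bash
python3 - <<'E'
from h import *
c=dict(np.load('top0.npz')); P=cloud(c); print(c['K'][0,0])
im=c['image']
rg=lambda u,v:P[v,u].round(3)
print('table',[rg(u,v) for u,v in [(290,215),(290,260),(220,240),(430,260)]])
print('wall',[rg(u,v) for u,v in [(300,195),(300,185),(300,170),(100,170),(450,170)]])
print('box',[rg(u,v) for u,v in [(10,230),(20,300),(35,250)]])
H=P[...,2]
for name,(u,v),zr in [('tube',(176,238),(.02,.06)),('cap',(256,231),(.005,.03)),('base',(331,231),(.004,.03)),('pipe',(407,233),(.04,.09)),('pad',(473,243),(.007,.03)),('block',(211,279),(.02,.06)),('tape',(443,287),(.03,.09))]:
    m=np.zeros(H.shape,np.uint8); s=40; a=slice(v-s,v+s);b=slice(max(u-s,0),u+s)
    m[a,b]=(H[a,b]>zr[0])&(H[a,b]<zr[1])
    n,l,st,ce=cv2.connectedComponentsWithStats(m)
    k=min((i for i in range(1,n) if st[i,4]>40),key=lambda i:np.hypot(*(ce[i]-[u,v])),default=None)
    if k is None: print(name,'none');continue
    q=P[l==k]; rect=cv2.minAreaRect((q[:,:2]*1000).astype(np.float32))
    print(name,st[k,4],np.round(rect[0],1),np.round(rect[1],1),round(rect[2],1),'z',np.median(q[:,2]).round(4),'mean',q[:,:2].mean(0).round(4))
x=im[180:310,140:500]; cv2.imwrite('pics/crop0.png',cv2.resize(x,None,fx=2.2,fy=2.2,interpolation=cv2.INTER_CUBIC))
E
```

```text
596.8198166188732
table [array([0.469, 0.092, 0.004]), array([0.358, 0.089, 0.   ]), array([0.403, 0.261, 0.004]), array([ 0.364, -0.251,  0.003])]
wall [array([ 0.521,  0.069, -0.002]), array([ 0.662,  0.088, -0.428]), array([ 0.664,  0.082, -0.266]), array([ 0.664,  0.685, -0.315]), array([ 0.663, -0.354, -0.238])]
box [array([0.394, 0.694, 0.136]), array([0.242, 0.658, 0.136]), array([0.365, 0.684, 0.037])]
tube 933 [401.6 361.7] [ 42.9 119.1] 73.8 z 0.0401 mean [0.4008 0.3597]
cap 907 [426.6 174.4] [115.   59.5] 14.2 z 0.011 mean [0.4241 0.1742]
base 1237 [432.4  -9. ] [142.1  68.5] 1.2 z 0.0088 mean [ 0.4313 -0.0074]
pipe 198 [ 415.9 -185.3] [47.1 47.9] 1.5 z 0.0656 mean [ 0.4153 -0.1855]
pad 2180 [ 405.2 -354.4] [ 93.9 154.7] 78.5 z 0.0126 mean [ 0.4049 -0.3526]
block 798 [304.5 272. ] [45.4 92.5] 2.3 z 0.0421 mean [0.3035 0.2709]
tape 388 [ 295.2 -272.7] [66.3 31.6] 88.9 z 0.058 mean [ 0.2944 -0.2691]
```

View pics/crop0.png

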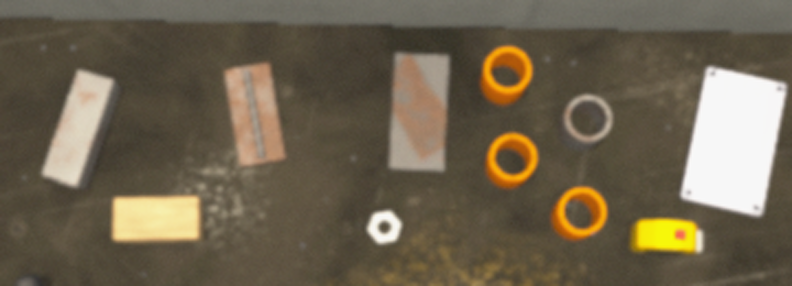

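The close crop confirms it: the grey pipe, the plain plate (no bead) and the beaded plate are as I chose. First I move over the tube to measure with the wrist camera.

step_arm(increments=[{"tx":20,"ty":-30,"claw":1},{"tx":25,"ty":-32},{"tx":25,"ty":-32},{"tx":25,"ty":-32},{"tx":25,"ty":-32},{"tx":25,"ty":-32},{"tx":25,"ty":-32},{"tx":25,"ty":-32},{"tx":20,"ty":-30},{"tx":0}])

```text
$.increments[0]: bad value
```

```bash
cat >> h.py <<'E'
def comps(c,zr,roi,amin=300):
    """connected things with height in zr, inside roi (x0,x1,y0,y1); prints minAreaRect in mm"""
    P=cloud(c); z=P[...,2]
    m=((z>zr[0])&(z<zr[1])&(P[...,0]>roi[0])&(P[...,0]<roi[1])&(P[...,1]>roi[2])&(P[...,1]<roi[3])).astype(np.uint8)
    m=cv2.morphologyEx(m,cv2.MORPH_OPEN,np.ones((3,3)))
    n,l,st,ce=cv2.connectedComponentsWithStats(m)
    for k in range(1,n):
        if st[k,4]<amin: continue
        q=P[l==k]; R=cv2.minAreaRect((q[:,:2]*1000).astype(np.float32)); a,(w,h),t=R
        yaw=t if w>h else t+90
        yaw=(yaw+90)%180-90
        print(st[k,4],'ctr',np.round(a,1),'LxW',round(max(w,h),1),round(min(w,h),1),'longyaw',round(yaw,1),'z',q[:,2].mean().round(4),'mean',(q[:,:2].mean(0)*1000).round(1),'bbox',st[k,:4])
E
python3 - <<'E'
from h import *
c=cap('wrist'); cv2.imwrite('pics/w1.png',c['image']); np.savez('w1.npz',**c)
comps(c,(.03,.06),(.25,.55,.05,.6)); comps(c,(.006,.02),(.25,.55,.05,.3))
print(r.get_state()['tcp_pos'],r.get_state()['eef_rot'],r.get_state()['joints'].round(1))
E
```

```text
[0.1811687  0.64994551 0.24496465] [ 1.79940329e+02 -6.98279467e-03 -1.55777468e+01] [ 90.9  20.6   0.7  -0.  -70.1 -16.5]
```

View pics/w1.png

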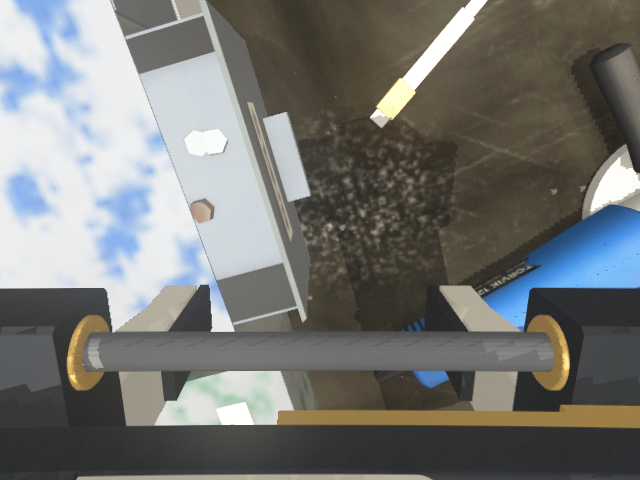

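The wrist image was taken before any motion, because the move was refused. It shows a box on the left and the grinder at lower right. I'll resend the move with full rows.

step_arm(increments=[{"tx":20,"ty":-30,"tz":0,"ax":0,"ay":0,"az":0,"claw":1},{"tx":25,"ty":-32,"tz":0,"ax":0,"ay":0,"az":0,"claw":1},{"tx":25,"ty":-32,"tz":0,"ax":0,"ay":0,"az":0,"claw":1},{"tx":25,"ty":-32,"tz":0,"ax":0,"ay":0,"az":0,"claw":1},{"tx":25,"ty":-32,"tz":0,"ax":0,"ay":0,"az":0,"claw":1},{"tx":25,"ty":-32,"tz":0,"ax":0,"ay":0,"az":0,"claw":1},{"tx":25,"ty":-32,"tz":0,"ax":0,"ay":0,"az":0,"claw":1},{"tx":25,"ty":-32,"tz":0,"ax":0,"ay":0,"az":0,"claw":1},{"tx":20,"ty":-30,"tz":0,"ax":0,"ay":0,"az":0,"claw":1},{"tx":0,"ty":0,"tz":0,"ax":0,"ay":0,"az":0,"claw":1}], newtons=30)

```text
time_s: 1.2
tcp_pos: [0.3977, 0.363, 0.2457]
eef_rot: [180.0, 0.0, -15.8]
contact_force: [-0.7, 0.6, 0.3]
gripper_width: 0.0876
```

```bash
python3 - <<'E'
from h import *
c=cap('wrist'); cv2.imwrite('pics/w2.png',c['image']); np.savez('w2.npz',**c)
comps(c,(.03,.06),(.25,.55,.05,.6)); comps(c,(.006,.02),(.25,.55,.05,.3))
print(r.get_state()['tcp_pos'],r.get_state()['eef_rot'],r.get_state()['joints'].round(1))
E
```

```text
6727 ctr [397.6 362.6] LxW 119.3 40.1 longyaw -15.8 z 0.0402 mean [400.6 361.8] bbox [293 132  50 141]
4369 ctr [300.2 274. ] LxW 90.3 45.9 longyaw -87.6 z 0.0414 mean [306.3 274. ] bbox [388 243 113  77]
8218 ctr [420.4 176.3] LxW 110.8 50.7 longyaw 11.3 z 0.0104 mean [422.7 177.4] bbox [470  37 100 147]
458 ctr [322.6 265.1] LxW 69.5 2.5 longyaw -87.6 z 0.0128 mean [322.7 265.1] bbox [404 235  75  26]
[0.39712198 0.36449992 0.24569172] [-1.79994648e+02  1.84854752e-03 -1.57469598e+01] [ 63.4   7.7 -16.5  -0.  -65.8  10.9]
```

step_arm(increments=[{"tx":0,"ty":-34,"tz":0,"ax":0,"ay":0,"az":0,"claw":1},{"tx":0,"ty":-42,"tz":0,"ax":0,"ay":0,"az":0,"claw":1},{"tx":0,"ty":-42,"tz":0,"ax":0,"ay":0,"az":0,"claw":1},{"tx":3,"ty":-42,"tz":0,"ax":0,"ay":0,"az":0,"claw":1},{"tx":5,"ty":-42,"tz":0,"ax":0,"ay":0,"az":0,"claw":1},{"tx":5,"ty":-42,"tz":0,"ax":0,"ay":0,"az":0,"claw":1},{"tx":5,"ty":-42,"tz":0,"ax":0,"ay":0,"az":0,"claw":1},{"tx":5,"ty":-42,"tz":0,"ax":0,"ay":0,"az":0,"claw":1},{"tx":5,"ty":-42,"tz":0,"ax":0,"ay":0,"az":0,"claw":1},{"tx":0,"ty":-40,"tz":0,"ax":0,"ay":0,"az":0,"claw":1},{"tx":0,"ty":0,"tz":0,"ax":0,"ay":0,"az":0,"claw":1}])

```text
time_s: 2.35
tcp_pos: [0.4239, -0.0466, 0.2454]
eef_rot: [180.0, 0.0, -15.8]
contact_force: [-0.1, 1.1, -0.4]
gripper_width: 0.0876
```

```bash
python3 - <<'E'
from h import *
c=cap('wrist'); cv2.imwrite('pics/w3.png',c['image']); np.savez('w3.npz',**c)
comps(c,(.005,.015),(.25,.6,-.5,.1));comps(c,(.066,.09),(.25,.6,-.5,.1),100)
print(r.get_state()['tcp_pos'],r.get_state()['eef_rot'],r.get_state()['joints'].round(1))
E
```

```text
4133 ctr [ 407.7 -320.7] LxW 149.8 27.3 longyaw -11.4 z 0.011 mean [ 398.1 -313.7] bbox [604  33  36 183]
9207 ctr [427.5  -5.6] LxW 130.5 60.2 longyaw -1.8 z 0.0082 mean [431.   -6.1] bbox [221 127 100 152]
1001 ctr [463.4 -98.7] LxW 47.9 47.6 longyaw 65.3 z 0.0698 mean [463.6 -99.7] bbox [338 110  67  68]
1108 ctr [ 412.6 -184.2] LxW 48.1 47.8 longyaw -86.9 z 0.0696 mean [ 413.2 -184.5] bbox [465 146  68  65]
934 ctr [ 369.2 -104.7] LxW 49.0 48.0 longyaw -11.8 z 0.0698 mean [ 369.5 -105.2] bbox [376 229  62  60]
416 ctr [ 328.1 -178.4] LxW 45.5 19.1 longyaw 86.5 z 0.0696 mean [ 330.4 -176.5] bbox [480 271  59  28]
[ 0.42413325 -0.0451096   0.24548231] [ 1.79997639e+02  1.02997910e-02 -1.57736177e+01] [ 20.6  -3.8 -28.6  -0.  -65.2  53.6]
```

View pics/w3.png

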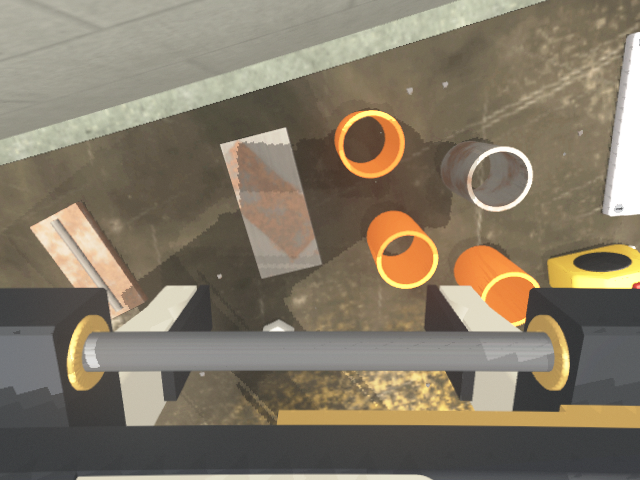

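Wrist view: base plate centre at (427.5,-5.6) mm, pixel (270,200). The orange pipes at pixels (370,144) and (403,250) stand right beside it, 70 mm high, so the gripper body (68 mm above the tips) would land on them. I'll first push the plate about 45 mm in +y with closed, tilted fingers.

step_arm(increments=[{"tx":0,"ty":0,"tz":0,"ax":0,"ay":0,"az":-8.25,"claw":-1},{"tx":0,"ty":0,"tz":-10,"ax":0,"ay":0,"az":-8.25,"claw":-1},{"tx":0,"ty":0,"tz":-20,"ax":0,"ay":0,"az":-8.25,"claw":-1},{"tx":0,"ty":0,"tz":-20,"ax":0,"ay":0,"az":-8.25,"claw":-1},{"tx":0,"ty":0,"tz":-20,"ax":0,"ay":0,"az":-8.25,"claw":-1},{"tx":0,"ty":0,"tz":-10,"ax":0,"ay":0,"az":-8.25,"claw":-1},{"tx":0,"ty":0,"tz":0,"ax":0,"ay":0,"az":-8.25,"claw":-1},{"tx":0,"ty":0,"tz":0,"ax":0,"ay":0,"az":-8.25,"claw":-1},{"tx":0,"ty":0,"tz":0,"ax":0,"ay":0,"az":-8.2,"claw":-1},{"tx":3,"ty":0,"tz":0,"ax":-7,"ay":0,"az":0,"claw":-1},{"tx":0,"ty":0,"tz":0,"ax":-7,"ay":0,"az":0,"claw":-1},{"tx":0,"ty":-5,"tz":0,"ax":-6,"ay":0,"az":0,"claw":-1}])

```text
time_s: 3.6
tcp_pos: [0.4283, -0.0468, 0.1662]
eef_rot: [-179.9, -20.2, -89.7]
contact_force: [0.2, -0.1, -0.4]
gripper_width: 0.0012
```

step_arm(increments=[{"tx":0,"ty":0,"tz":-15,"ax":0,"ay":0,"az":0,"claw":-1},{"tx":0,"ty":0,"tz":-30,"ax":0,"ay":0,"az":0,"claw":-1},{"tx":0,"ty":0,"tz":-25,"ax":0,"ay":0,"az":0,"claw":-1},{"tx":0,"ty":0,"tz":-10,"ax":0,"ay":0,"az":0,"claw":-1},{"tx":0,"ty":0,"tz":0,"ax":0,"ay":0,"az":0,"claw":-1},{"tx":0,"ty":0,"tz":0,"ax":0,"ay":0,"az":0,"claw":-1}])

```text
time_s: 4.2
tcp_pos: [0.4277, -0.0477, 0.0858]
eef_rot: [179.9, -20.0, -89.7]
contact_force: [-0.2, 0.1, 0.7]
gripper_width: 0.0003
```

step_arm(increments=[{"tx":0,"ty":0,"tz":-15,"ax":0,"ay":0,"az":0,"claw":-1},{"tx":0,"ty":0,"tz":-20,"ax":0,"ay":0,"az":0,"claw":-1},{"tx":0,"ty":0,"tz":-15,"ax":0,"ay":0,"az":0,"claw":-1},{"tx":0,"ty":0,"tz":-8,"ax":0,"ay":0,"az":0,"claw":-1},{"tx":0,"ty":0,"tz":-3,"ax":0,"ay":0,"az":0,"claw":-1},{"tx":0,"ty":0,"tz":0,"ax":0,"ay":0,"az":0,"claw":-1},{"tx":0,"ty":0,"tz":0,"ax":0,"ay":0,"az":0,"claw":-1}])

```text
time_s: 4.9
tcp_pos: [0.4278, -0.0485, 0.0252]
eef_rot: [180.0, -20.0, -89.8]
contact_force: [0.4, 0.3, 0.0]
gripper_width: 0.0004
```

step_arm(increments=[{"tx":0,"ty":5,"tz":0,"ax":0,"ay":0,"az":0,"claw":-1},{"tx":0,"ty":5,"tz":0,"ax":0,"ay":0,"az":0,"claw":-1},{"tx":0,"ty":5,"tz":0,"ax":0,"ay":0,"az":0,"claw":-1},{"tx":0,"ty":5,"tz":0,"ax":0,"ay":0,"az":0,"claw":-1},{"tx":0,"ty":6,"tz":0,"ax":0,"ay":0,"az":0,"claw":-1},{"tx":0,"ty":6,"tz":0,"ax":0,"ay":0,"az":0,"claw":-1},{"tx":0,"ty":6,"tz":0,"ax":0,"ay":0,"az":0,"claw":-1},{"tx":0,"ty":6,"tz":0,"ax":0,"ay":0,"az":0,"claw":-1},{"tx":0,"ty":6,"tz":0,"ax":0,"ay":0,"az":0,"claw":-1},{"tx":0,"ty":4,"tz":0,"ax":0,"ay":0,"az":0,"claw":-1},{"tx":0,"ty":2,"tz":0,"ax":0,"ay":0,"az":0,"claw":-1},{"tx":0,"ty":0,"tz":0,"ax":0,"ay":0,"az":0,"claw":-1}])

```text
time_s: 6.1
tcp_pos: [0.4267, 0.007, 0.0247]
eef_rot: [179.9, -20.1, -89.7]
contact_force: [-1.0, -3.5, 5.6]
gripper_width: 0.0002
```

step_arm(increments=[{"tx":0,"ty":-5,"tz":0,"ax":0,"ay":0,"az":0,"claw":-1},{"tx":0,"ty":-3,"tz":15,"ax":0,"ay":0,"az":0,"claw":-1},{"tx":0,"ty":0,"tz":30,"ax":0,"ay":0,"az":0,"claw":-1},{"tx":0,"ty":0,"tz":35,"ax":0,"ay":0,"az":0,"claw":1},{"tx":0,"ty":0,"tz":35,"ax":6,"ay":0,"az":0,"claw":1},{"tx":0,"ty":0,"tz":30,"ax":7,"ay":0,"az":0,"claw":1},{"tx":0,"ty":0,"tz":20,"ax":7,"ay":0,"az":0,"claw":1},{"tx":0,"ty":10,"tz":10,"ax":0,"ay":0,"az":8,"claw":1},{"tx":0,"ty":10,"tz":0,"ax":0,"ay":0,"az":8,"claw":1},{"tx":0,"ty":10,"tz":0,"ax":0,"ay":0,"az":8,"claw":1},{"tx":0,"ty":8,"tz":0,"ax":0,"ay":0,"az":8,"claw":1},{"tx":0,"ty":5,"tz":0,"ax":0,"ay":0,"az":8,"claw":1}])

```text
time_s: 7.3
tcp_pos: [0.4276, 0.043, 0.1997]
eef_rot: [-179.9, -0.0, -49.4]
contact_force: [0.6, 0.7, 0.4]
gripper_width: 0.0668
```

step_arm(increments=[{"tx":0,"ty":0,"tz":0,"ax":0,"ay":0,"az":8,"claw":1},{"tx":0,"ty":0,"tz":0,"ax":0,"ay":0,"az":8,"claw":1},{"tx":0,"ty":0,"tz":0,"ax":0,"ay":0,"az":8,"claw":1},{"tx":0,"ty":0,"tz":0,"ax":0,"ay":0,"az":8,"claw":1},{"tx":0,"ty":0,"tz":0,"ax":0,"ay":0,"az":8,"claw":1},{"tx":0,"ty":0,"tz":0,"ax":0,"ay":0,"az":8,"claw":1},{"tx":0,"ty":0,"tz":0,"ax":0,"ay":0,"az":0,"claw":1}])

```text
time_s: 8.0
tcp_pos: [0.4275, 0.0425, 0.1996]
eef_rot: [-180.0, -0.0, -1.6]
contact_force: [-0.5, -0.7, 0.1]
gripper_width: 0.0877
```

```bash
python3 - <<'E'
from h import *
c=cap('wrist'); np.savez('w4.npz',**c)
comps(c,(.0045,.015),(.25,.6,-.5,.3));comps(c,(.066,.09),(.25,.6,-.5,.1),100)
print(r.get_state()['tcp_pos'],r.get_state()['eef_rot'],r.get_state()['joints'].round(1))
E
```

```text
11795 ctr [425.8  42.3] LxW 130.7 59.8 longyaw -0.2 z 0.0082 mean [429.7  42. ] bbox [278 127  78 161]
8324 ctr [420.5 176. ] LxW 110.3 51.7 longyaw 11.5 z 0.0107 mean [423.6 175.3] bbox [ 97 148 106 143]
455 ctr [ 417.9 -168.5] LxW 45.6 17.3 longyaw -21.5 z 0.0098 mean [ 419.7 -165.4] bbox [569 190  40  53]
1653 ctr [462.9 -98.8] LxW 48.5 47.7 longyaw 50.4 z 0.0695 mean [463.9 -99.1] bbox [499 129  82  78]
490 ctr [ 410.2 -164.4] LxW 37.4 10.1 longyaw 7.8 z 0.0692 mean [ 410.8 -163.5] bbox [623 217  17  55]
650 ctr [381.3 -98.5] LxW 47.4 21.3 longyaw -63.9 z 0.0695 mean [382.9 -95.3] bbox [496 272  69  44]
[0.42740523 0.04245208 0.19956131] [-1.79972881e+02 -3.32089576e-02 -1.92818129e+00] [ 32.2  -1.1 -32.5  -0.  -58.5  55.9]
```

step_arm(increments=[{"tx":-1.5,"ty":0,"tz":-20,"ax":0,"ay":0,"az":1.5,"claw":1},{"tx":0,"ty":0,"tz":-35,"ax":0,"ay":0,"az":0,"claw":1},{"tx":0,"ty":0,"tz":-40,"ax":0,"ay":0,"az":0,"claw":1},{"tx":0,"ty":0,"tz":-35,"ax":0,"ay":0,"az":0,"claw":1},{"tx":0,"ty":0,"tz":-25,"ax":0,"ay":0,"az":0,"claw":1},{"tx":0,"ty":0,"tz":-15,"ax":0,"ay":0,"az":0,"claw":1},{"tx":0,"ty":0,"tz":-8,"ax":0,"ay":0,"az":0,"claw":1},{"tx":0,"ty":0,"tz":0,"ax":0,"ay":0,"az":0,"claw":1},{"tx":0,"ty":0,"tz":0,"ax":0,"ay":0,"az":0,"claw":-1},{"tx":0,"ty":0,"tz":0,"ax":0,"ay":0,"az":0,"claw":-1},{"tx":0,"ty":0,"tz":0,"ax":0,"ay":0,"az":0,"claw":-1},{"tx":0,"ty":0,"tz":0,"ax":0,"ay":0,"az":0,"claw":-1}], newtons=50)

```text
time_s: 9.25
tcp_pos: [0.4261, 0.0424, 0.0222]
eef_rot: [-180.0, -0.1, -0.3]
contact_force: [0.4, -0.3, -0.6]
gripper_width: 0.0611
```

step_arm(increments=[{"tx":0,"ty":0,"tz":0,"ax":0,"ay":0,"az":0,"claw":-1},{"tx":0,"ty":0,"tz":5,"ax":0,"ay":0,"az":0,"claw":-1},{"tx":0,"ty":0,"tz":15,"ax":0,"ay":0,"az":0,"claw":-1},{"tx":0,"ty":0,"tz":25,"ax":0,"ay":0,"az":0,"claw":-1},{"tx":0,"ty":0,"tz":35,"ax":0,"ay":0,"az":0,"claw":-1},{"tx":0,"ty":0,"tz":35,"ax":0,"ay":0,"az":0,"claw":-1},{"tx":0,"ty":0,"tz":25,"ax":0,"ay":0,"az":0,"claw":-1},{"tx":0,"ty":0,"tz":10,"ax":0,"ay":0,"az":0,"claw":-1},{"tx":0,"ty":0,"tz":0,"ax":0,"ay":0,"az":0,"claw":-1}])

```text
time_s: 10.15
tcp_pos: [0.4258, 0.0424, 0.1722]
eef_rot: [-179.9, -0.1, -0.3]
contact_force: [0.5, -0.4, -5.6]
gripper_width: 0.0591
```

step_arm(increments=[{"tx":0,"ty":-25,"tz":0,"ax":0,"ay":0,"az":-2,"claw":-1},{"tx":0,"ty":-38,"tz":0,"ax":0,"ay":0,"az":-2,"claw":-1},{"tx":-3,"ty":-40,"tz":0,"ax":0,"ay":0,"az":-2,"claw":-1},{"tx":-4,"ty":-40,"tz":0,"ax":0,"ay":0,"az":-2,"claw":-1},{"tx":-4,"ty":-40,"tz":0,"ax":0,"ay":0,"az":-2,"claw":-1},{"tx":-4,"ty":-40,"tz":0,"ax":0,"ay":0,"az":-1.2,"claw":-1},{"tx":-4,"ty":-40,"tz":0,"ax":0,"ay":0,"az":0,"claw":-1},{"tx":0,"ty":-25,"tz":0,"ax":0,"ay":0,"az":0,"claw":-1},{"tx":0,"ty":-10,"tz":0,"ax":0,"ay":0,"az":0,"claw":-1},{"tx":0,"ty":0,"tz":0,"ax":0,"ay":0,"az":0,"claw":-1}])

```text
time_s: 11.15
tcp_pos: [0.4055, -0.2564, 0.1694]
eef_rot: [-180.0, 0.2, -11.6]
contact_force: [-0.6, 0.5, -5.6]
gripper_width: 0.0589
```

```bash
python3 - <<'E'
from h import *
c=cap('wrist'); np.savez('w5.npz',**c); cv2.imwrite('pics/w5.png',c['image'])
comps(c,(.007,.02),(.25,.6,-.6,-.1));comps(c,(.066,.09),(.25,.6,-.5,.1),100);comps(c,(.13,.18),(.25,.6,-.5,.1),1000)
print(r.get_state()['tcp_pos'],r.get_state()['eef_rot'],r.get_state()['joints'].round(1))
E
```

```text
23669 ctr [ 401.3 -352.5] LxW 150.1 88.2 longyaw -11.9 z 0.0121 mean [ 409.8 -356.7] bbox [391  86 137 209]
557 ctr [ 465.1 -115.8] LxW 45.4 16.7 longyaw 5.7 z 0.0137 mean [ 466.2 -119.1] bbox [ 77 149  42  62]
368 ctr [ 401.5 -172.9] LxW 36.1 11.3 longyaw 43.5 z 0.0138 mean [ 400.6 -171. ] bbox [186 229  45  32]
1585 ctr [ 461.4 -103.5] LxW 49.2 40.3 longyaw -23.8 z 0.0697 mean [ 460.9 -107.4] bbox [  0 158  73  85]
1582 ctr [ 413.4 -184.6] LxW 48.7 47.0 longyaw -84.5 z 0.0698 mean [ 414.8 -184.1] bbox [155 214  83  79]
103 ctr [ 291.6 -284.5] LxW 11.0 5.0 longyaw -8.4 z 0.0671 mean [ 291.9 -284.5] bbox [389 386   8  14]
33820 ctr [ 431.7 -262.9] LxW 91.8 76.6 longyaw 78.2 z 0.1565 mean [ 432.4 -262.8] bbox [184 138 270 194]
5518 ctr [ 367.7 -249.4] LxW 60.3 20.6 longyaw 78.6 z 0.1558 mean [ 367.9 -249.5] bbox [246 371 144  40]
[ 0.40567238 -0.25568685  0.16979584] [-179.97704505    0.18887683  -11.57728227] [ -8.7   6.  -29.4  -0.  -54.8  87.1]
```

View pics/w5.png

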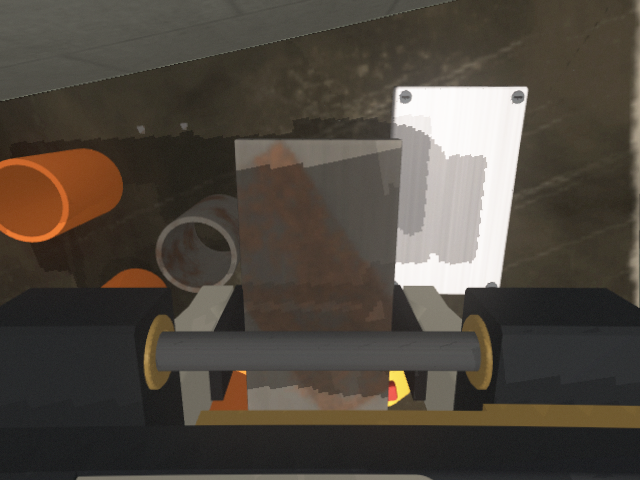

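The plate is held square, with the pipe at pixel (198,253) and the pad at pixel (460,190). The pad measures (401.3,-352.5) mm, yaw -11.9°. Placing now.

step_arm(increments=[{"tx":-1,"ty":-20,"tz":0,"ax":0,"ay":0,"az":-0.3,"claw":-1},{"tx":-1,"ty":-30,"tz":-5,"ax":0,"ay":0,"az":0,"claw":-1},{"tx":-1,"ty":-30,"tz":-20,"ax":0,"ay":0,"az":0,"claw":-1},{"tx":-1,"ty":-15,"tz":-30,"ax":0,"ay":0,"az":0,"claw":-1},{"tx":0,"ty":-2,"tz":-30,"ax":0,"ay":0,"az":0,"claw":-1},{"tx":0,"ty":0,"tz":-25,"ax":0,"ay":0,"az":0,"claw":-1},{"tx":0,"ty":0,"tz":-10,"ax":0,"ay":0,"az":0,"claw":-1},{"tx":0,"ty":0,"tz":0,"ax":0,"ay":0,"az":0,"claw":-1},{"tx":0,"ty":0,"tz":0,"ax":0,"ay":0,"az":0,"claw":-1}])

```text
time_s: 12.1
tcp_pos: [0.4037, -0.3525, 0.0524]
eef_rot: [180.0, -0.0, -11.7]
contact_force: [0.9, 0.6, -5.0]
gripper_width: 0.0588
```

step_arm(increments=[{"tx":-2,"ty":0,"tz":-8,"ax":0,"ay":0,"az":0,"claw":-1},{"tx":0,"ty":0,"tz":-7,"ax":0,"ay":0,"az":0,"claw":-1},{"tx":0,"ty":0,"tz":-2.5,"ax":0,"ay":0,"az":0,"claw":-1},{"tx":0,"ty":0,"tz":0,"ax":0,"ay":0,"az":0,"claw":-1},{"tx":0,"ty":0,"tz":0,"ax":0,"ay":0,"az":0,"claw":1},{"tx":0,"ty":0,"tz":0,"ax":0,"ay":0,"az":0,"claw":1},{"tx":0,"ty":0,"tz":0,"ax":0,"ay":0,"az":0,"claw":1},{"tx":0,"ty":0,"tz":20,"ax":0,"ay":0,"az":0,"claw":1},{"tx":0,"ty":0,"tz":35,"ax":0,"ay":0,"az":0,"claw":1},{"tx":0,"ty":0,"tz":45,"ax":0,"ay":0,"az":0,"claw":1},{"tx":0,"ty":0,"tz":45,"ax":0,"ay":0,"az":0,"claw":1},{"tx":0,"ty":0,"tz":30,"ax":0,"ay":0,"az":0,"claw":1}])

```text
time_s: 13.3
tcp_pos: [0.4016, -0.3535, 0.2129]
eef_rot: [179.9, -0.2, -11.8]
contact_force: [-0.6, 0.0, -0.3]
gripper_width: 0.0876
```

```bash
python3 - <<'E'
from h import *
c=cap('wrist'); np.savez('w6.npz',**c)
comps(c,(.0165,.03),(.25,.6,-.6,-.22));comps(c,(.007,.03),(.25,.6,-.6,-.22))
print(r.get_state()['tcp_pos'],r.get_state()['eef_rot'],r.get_state()['joints'].round(1))
E
```

```text
11748 ctr [ 400.2 -353. ] LxW 130.7 60.1 longyaw -11.9 z 0.0202 mean [ 404.3 -353.9] bbox [278 128  78 159]
18943 ctr [ 401.4 -352.5] LxW 150.2 88.1 longyaw -12.2 z 0.0171 mean [ 407.1 -353.7] bbox [260 113 113 180]
516 ctr [ 305.1 -284.6] LxW 63.4 11.3 longyaw 76.7 z 0.015 mean [ 304.8 -291.1] bbox [229 321  71  11]
[ 0.40327019 -0.35466944  0.21731425] [179.78246414  -0.56350459 -11.70719494] [-20.3   8.4 -19.6   0.1 -61.4  98.5]
```

step_arm(increments=[{"tx":3,"ty":25,"tz":0,"ax":0,"ay":0,"az":0,"claw":1},{"tx":6,"ty":40,"tz":0,"ax":0,"ay":0,"az":0,"claw":1},{"tx":6,"ty":43,"tz":0,"ax":0,"ay":0,"az":0,"claw":1},{"tx":6,"ty":43,"tz":0,"ax":0,"ay":0,"az":0,"claw":1},{"tx":6,"ty":43,"tz":0,"ax":0,"ay":0,"az":0,"claw":1},{"tx":4,"ty":43,"tz":0,"ax":0,"ay":0,"az":0,"claw":1},{"tx":4,"ty":43,"tz":0,"ax":0,"ay":0,"az":0,"claw":1},{"tx":0,"ty":43,"tz":0,"ax":0,"ay":0,"az":0,"claw":1},{"tx":0,"ty":43,"tz":0,"ax":0,"ay":0,"az":0,"claw":1},{"tx":0,"ty":43,"tz":0,"ax":0,"ay":0,"az":0,"claw":1},{"tx":0,"ty":43,"tz":0,"ax":0,"ay":0,"az":0,"claw":1},{"tx":-3,"ty":43,"tz":0,"ax":0,"ay":0,"az":0,"claw":1}])

```text
time_s: 14.55
tcp_pos: [0.4326, 0.1441, 0.2093]
eef_rot: [-179.9, -0.0, -11.8]
contact_force: [0.6, 0.7, -0.6]
gripper_width: 0.0876
```

step_arm(increments=[{"tx":-5,"ty":43,"tz":0,"ax":0,"ay":0,"az":-1,"claw":1},{"tx":-6,"ty":43,"tz":0,"ax":0,"ay":0,"az":-1,"claw":1},{"tx":-8,"ty":43,"tz":0,"ax":0,"ay":0,"az":-1,"claw":1},{"tx":-8,"ty":43,"tz":0,"ax":0,"ay":0,"az":-1,"claw":1},{"tx":-8,"ty":32,"tz":0,"ax":0,"ay":0,"az":0,"claw":1},{"tx":0,"ty":10,"tz":0,"ax":0,"ay":0,"az":0,"claw":1},{"tx":0,"ty":0,"tz":0,"ax":0,"ay":0,"az":0,"claw":1}])

```text
time_s: 15.25
tcp_pos: [0.3975, 0.3575, 0.2087]
eef_rot: [180.0, -0.0, -15.7]
contact_force: [-0.7, -0.4, -0.3]
gripper_width: 0.0876
```

```bash
python3 - <<'E'
from h import *
c=cap('wrist'); np.savez('w7.npz',**c)
comps(c,(.03,.06),(.25,.55,.05,.6))
print(r.get_state()['tcp_pos'],r.get_state()['eef_rot'],r.get_state()['joints'].round(1))
E
```

```text
8297 ctr [397.1 362.7] LxW 120.7 40.0 longyaw -15.9 z 0.0402 mean [400.4 361.8] bbox [282 136  56 157]
3782 ctr [301.  273.7] LxW 91.1 45.3 longyaw -89.1 z 0.041 mean [309.3 272.2] bbox [388 259 126  73]
[0.3975193  0.35635422 0.20867082] [ 1.79962939e+02  9.74233870e-03 -1.57214056e+01] [ 62.9   8.9 -20.2  -0.  -60.9  11.4]
```

step_arm(increments=[{"tx":0,"ty":3,"tz":-20,"ax":0,"ay":0,"az":0,"claw":1},{"tx":0,"ty":3,"tz":-35,"ax":0,"ay":0,"az":0,"claw":1},{"tx":0,"ty":0,"tz":-40,"ax":0,"ay":0,"az":0,"claw":1},{"tx":0,"ty":0,"tz":-40,"ax":0,"ay":0,"az":0,"claw":1},{"tx":0,"ty":0,"tz":-27,"ax":0,"ay":0,"az":0,"claw":1},{"tx":0,"ty":0,"tz":-15,"ax":0,"ay":0,"az":0,"claw":1},{"tx":0,"ty":0,"tz":0,"ax":0,"ay":0,"az":0,"claw":1},{"tx":0,"ty":0,"tz":0,"ax":0,"ay":0,"az":0,"claw":-1},{"tx":0,"ty":0,"tz":0,"ax":0,"ay":0,"az":0,"claw":-1},{"tx":0,"ty":0,"tz":0,"ax":0,"ay":0,"az":0,"claw":-1},{"tx":0,"ty":0,"tz":0,"ax":0,"ay":0,"az":0,"claw":-1},{"tx":0,"ty":0,"tz":0,"ax":0,"ay":0,"az":0,"claw":-1}])

```text
time_s: 16.5
tcp_pos: [0.3978, 0.3625, 0.0327]
eef_rot: [-179.9, -0.0, -15.8]
contact_force: [0.1, -0.3, 0.7]
gripper_width: 0.0532
```

step_arm(increments=[{"tx":0,"ty":0,"tz":0,"ax":0,"ay":0,"az":0,"claw":-1},{"tx":0,"ty":0,"tz":5,"ax":0,"ay":0,"az":0,"claw":-1},{"tx":0,"ty":0,"tz":15,"ax":0,"ay":0,"az":0,"claw":-1},{"tx":0,"ty":0,"tz":30,"ax":0,"ay":0,"az":0,"claw":-1},{"tx":0,"ty":0,"tz":40,"ax":0,"ay":0,"az":0,"claw":-1},{"tx":0,"ty":0,"tz":40,"ax":0,"ay":0,"az":0,"claw":-1},{"tx":0,"ty":0,"tz":40,"ax":0,"ay":0,"az":0,"claw":-1},{"tx":0,"ty":0,"tz":10,"ax":0,"ay":0,"az":0,"claw":-1}])

```text
time_s: 17.3
tcp_pos: [0.3988, 0.3636, 0.2169]
eef_rot: [-179.6, -0.1, -15.7]
contact_force: [1.4, 0.4, -3.9]
gripper_width: 0.0398
```

step_arm(increments=[{"tx":4,"ty":-25,"tz":0,"ax":0,"ay":0,"az":0,"claw":-1},{"tx":8,"ty":-40,"tz":0,"ax":0,"ay":0,"az":1,"claw":-1},{"tx":8,"ty":-43,"tz":0,"ax":0,"ay":0,"az":1,"claw":-1},{"tx":8,"ty":-43,"tz":0,"ax":0,"ay":0,"az":1,"claw":-1},{"tx":4,"ty":-43,"tz":0,"ax":0,"ay":0,"az":0.8,"claw":-1},{"tx":3,"ty":-43,"tz":0,"ax":0,"ay":0,"az":0,"claw":-1},{"tx":0,"ty":-43,"tz":0,"ax":0,"ay":0,"az":0,"claw":-1},{"tx":0,"ty":-43,"tz":0,"ax":0,"ay":0,"az":0,"claw":-1},{"tx":0,"ty":-43,"tz":0,"ax":0,"ay":0,"az":0,"claw":-1},{"tx":0,"ty":-43,"tz":0,"ax":0,"ay":0,"az":0,"claw":-1},{"tx":0,"ty":-43,"tz":0,"ax":0,"ay":0,"az":0,"claw":-1},{"tx":0,"ty":-43,"tz":0,"ax":0,"ay":0,"az":0,"claw":-1}])

```text
time_s: 18.5
tcp_pos: [0.4316, -0.1344, 0.2114]
eef_rot: [-180.0, 0.1, -12.0]
contact_force: [1.8, 0.8, -3.2]
gripper_width: 0.0397
```

step_arm(increments=[{"tx":-3,"ty":-43,"tz":0,"ax":0,"ay":0,"az":0,"claw":-1},{"tx":-6,"ty":-43,"tz":0,"ax":0,"ay":0,"az":0,"claw":-1},{"tx":-6,"ty":-43,"tz":0,"ax":0,"ay":0,"az":0,"claw":-1},{"tx":-6,"ty":-43,"tz":0,"ax":0,"ay":0,"az":0,"claw":-1},{"tx":-6,"ty":-30,"tz":0,"ax":0,"ay":0,"az":0,"claw":-1},{"tx":-5,"ty":-18,"tz":0,"ax":0,"ay":0,"az":0,"claw":-1},{"tx":0,"ty":0,"tz":0,"ax":0,"ay":0,"az":0,"claw":-1},{"tx":0,"ty":0,"tz":0,"ax":0,"ay":0,"az":0,"claw":-1}])

```text
time_s: 19.3
tcp_pos: [0.3998, -0.3526, 0.2109]
eef_rot: [-179.9, 0.1, -12.1]
contact_force: [0.4, 0.5, -3.3]
gripper_width: 0.0398
```

```bash
python3 - <<'E'
from h import *
c=cap('wrist'); np.savez('w8.npz',**c); cv2.imwrite('pics/w8.png',c['image'])
comps(c,(.205,.24),(.25,.6,-.6,-.2))
comps(c,(.0165,.03),(.25,.6,-.6,-.22))
print(r.get_state()['tcp_pos'],r.get_state()['eef_rot'],r.get_state()['joints'].round(1))
E
```

```text
23743 ctr [ 429. -360.] LxW 72.5 60.3 longyaw 77.3 z 0.2171 mean [ 427.8 -359.5] bbox [215 157 207 175]
492 ctr [ 398.3 -331.1] LxW 11.5 4.3 longyaw -11.6 z 0.2374 mean [ 397.8 -331.3] bbox [240 371  20  29]
4194 ctr [ 376.3 -348.7] LxW 40.4 18.4 longyaw 77.4 z 0.217 mean [ 376.5 -348.5] bbox [263 371 110  39]
504 ctr [ 388.9 -373.5] LxW 11.3 4.3 longyaw -11.6 z 0.2371 mean [ 388.7 -373.2] bbox [376 371  21  29]
2017 ctr [ 455.  -364.5] LxW 59.7 18.7 longyaw 77.9 z 0.0202 mean [ 455.  -364.7] bbox [278 124  79  26]
[ 0.40020525 -0.3522363   0.21127102] [-1.79957118e+02  8.25104505e-02 -1.20037641e+01] [-20.3   8.8 -20.   -0.  -61.3  98.3]
```

View pics/w8.png

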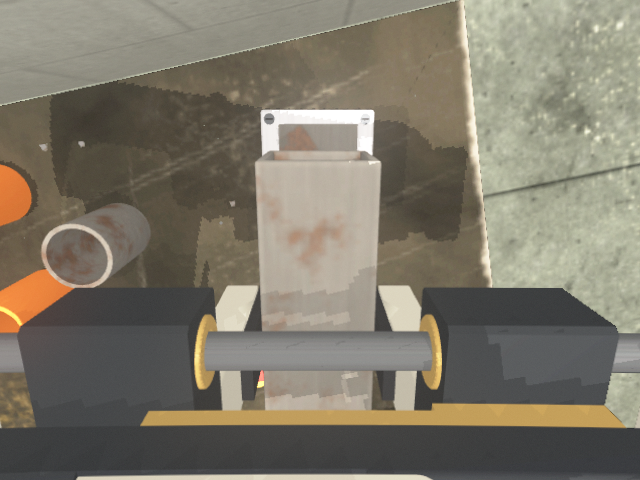

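The tube is gripped level at pixel (318,250), and the plate on the pad shows beneath it at (318,135). Lowering to TCP z of about 0.055.

step_arm(increments=[{"tx":0,"ty":0,"tz":-20,"ax":0,"ay":0,"az":0,"claw":-1},{"tx":0,"ty":0,"tz":-35,"ax":0,"ay":0,"az":0,"claw":-1},{"tx":0,"ty":-0.5,"tz":-40,"ax":0,"ay":0,"az":0,"claw":-1},{"tx":0,"ty":0,"tz":-30,"ax":0,"ay":0,"az":0,"claw":-1},{"tx":0,"ty":0,"tz":-15,"ax":0,"ay":0,"az":0,"claw":-1},{"tx":0,"ty":0,"tz":-8,"ax":0,"ay":0,"az":0,"claw":-1},{"tx":0,"ty":0,"tz":0,"ax":0,"ay":0,"az":0,"claw":-1},{"tx":0,"ty":0,"tz":0,"ax":0,"ay":0,"az":0,"claw":-1}])

```text
time_s: 20.15
tcp_pos: [0.4015, -0.3532, 0.0649]
eef_rot: [180.0, -0.1, -11.9]
contact_force: [0.5, -0.0, -2.9]
gripper_width: 0.0397
```

step_arm(increments=[{"tx":-1,"ty":0,"tz":-6,"ax":0,"ay":0,"az":0,"claw":-1},{"tx":0,"ty":0,"tz":-4,"ax":0,"ay":0,"az":0,"claw":-1},{"tx":0,"ty":0,"tz":0,"ax":0,"ay":0,"az":0,"claw":-1},{"tx":0,"ty":0,"tz":0,"ax":0,"ay":0,"az":0,"claw":-1}])

```text
time_s: 20.55
tcp_pos: [0.3999, -0.3534, 0.0543]
eef_rot: [180.0, -0.0, -12.0]
contact_force: [0.1, 1.1, -1.1]
gripper_width: 0.0398
```

step_arm(increments=[{"tx":0,"ty":0,"tz":0,"ax":0,"ay":0,"az":0,"claw":1},{"tx":0,"ty":0,"tz":0,"ax":0,"ay":0,"az":0,"claw":1},{"tx":0,"ty":0,"tz":0,"ax":0,"ay":0,"az":0,"claw":1},{"tx":0,"ty":0,"tz":0,"ax":0,"ay":0,"az":0,"claw":1},{"tx":0,"ty":0,"tz":0,"ax":0,"ay":0,"az":0,"claw":1},{"tx":0,"ty":0,"tz":15,"ax":0,"ay":0,"az":0,"claw":1},{"tx":0,"ty":0,"tz":35,"ax":0,"ay":0,"az":0,"claw":1},{"tx":0,"ty":0,"tz":45,"ax":0,"ay":0,"az":0,"claw":1},{"tx":0,"ty":0,"tz":45,"ax":0,"ay":0,"az":0,"claw":1},{"tx":0,"ty":0,"tz":20,"ax":0,"ay":0,"az":0,"claw":1},{"tx":0,"ty":0,"tz":0,"ax":0,"ay":0,"az":0,"claw":1}])

```text
time_s: 21.65
tcp_pos: [0.4014, -0.3542, 0.218]
eef_rot: [179.9, -0.4, -11.9]
contact_force: [-0.2, 0.0, 0.7]
gripper_width: 0.0875
```

```bash
python3 - <<'E'
from h import *
c=cap('wrist'); np.savez('w9.npz',**c)
comps(c,(.055,.065),(.25,.6,-.6,-.22));comps(c,(.016,.03),(.25,.6,-.6,-.22))
comps(c,(.066,.09),(.25,.6,-.5,.1),100)
print(r.get_state()['tcp_pos'],r.get_state()['eef_rot'],r.get_state()['joints'].round(1))
E
```

```text
8807 ctr [ 399.4 -353.5] LxW 120.3 40.1 longyaw -12.1 z 0.0602 mean [ 402.8 -354.2] bbox [288 139  57 161]
651 ctr [ 286.4 -270.5] LxW 43.6 18.3 longyaw 86.2 z 0.0611 mean [ 285.8 -268.5] bbox [220 371  54  18]
3409 ctr [ 400.8 -353.1] LxW 130.1 60.1 longyaw -11.9 z 0.0202 mean [ 415.1 -355. ] bbox [277 128  77 157]
1318 ctr [ 413.4 -185. ] LxW 49.0 47.9 longyaw 77.8 z 0.0697 mean [ 413.5 -185.2] bbox [ 46 223  72  65]
124 ctr [ 290.6 -281.2] LxW 11.0 9.8 longyaw 77.9 z 0.0675 mean [ 291.2 -281.6] bbox [248 371  15  10]
[ 0.40036419 -0.3535759   0.21570234] [179.96891565  -0.20501267 -11.97343471] [-20.4   8.5 -19.7   0.  -61.6  98.4]
```

step_arm(increments=[{"tx":1,"ty":25,"tz":0,"ax":0,"ay":0,"az":0,"claw":1},{"tx":3,"ty":38,"tz":0,"ax":0,"ay":0,"az":0,"claw":1},{"tx":3,"ty":40,"tz":0,"ax":0,"ay":0,"az":0,"claw":1},{"tx":3,"ty":38,"tz":0,"ax":0,"ay":0,"az":0,"claw":1},{"tx":2,"ty":22,"tz":0,"ax":0,"ay":0,"az":0,"claw":1},{"tx":0,"ty":5,"tz":-15,"ax":0,"ay":0,"az":0,"claw":1},{"tx":0,"ty":0,"tz":-30,"ax":0,"ay":0,"az":0,"claw":1},{"tx":0,"ty":0,"tz":-30,"ax":0,"ay":0,"az":0,"claw":1},{"tx":0,"ty":0,"tz":-15,"ax":0,"ay":0,"az":0,"claw":1},{"tx":0,"ty":0,"tz":0,"ax":0,"ay":0,"az":0,"claw":1},{"tx":0,"ty":0,"tz":0,"ax":0,"ay":0,"az":0,"claw":1}])

```text
time_s: 22.8
tcp_pos: [0.4113, -0.1854, 0.1237]
eef_rot: [180.0, 0.1, -12.0]
contact_force: [0.2, -0.4, 0.5]
gripper_width: 0.0877
```

step_arm(increments=[{"tx":1.5,"ty":0.5,"tz":-20,"ax":0,"ay":0,"az":0,"claw":1},{"tx":0,"ty":0,"tz":-25,"ax":0,"ay":0,"az":0,"claw":1},{"tx":0,"ty":0,"tz":-20,"ax":0,"ay":0,"az":0,"claw":1},{"tx":0,"ty":0,"tz":-8,"ax":0,"ay":0,"az":0,"claw":1},{"tx":0,"ty":0,"tz":0,"ax":0,"ay":0,"az":0,"claw":1},{"tx":0,"ty":0,"tz":0,"ax":0,"ay":0,"az":0,"claw":-1},{"tx":0,"ty":0,"tz":0,"ax":0,"ay":0,"az":0,"claw":-1},{"tx":0,"ty":0,"tz":0,"ax":0,"ay":0,"az":0,"claw":-1},{"tx":0,"ty":0,"tz":0,"ax":0,"ay":0,"az":0,"claw":-1},{"tx":0,"ty":0,"tz":0,"ax":0,"ay":0,"az":0,"claw":-1},{"tx":0,"ty":0,"tz":0,"ax":0,"ay":0,"az":0,"claw":-1},{"tx":0,"ty":0,"tz":0,"ax":0,"ay":0,"az":0,"claw":-1}], newtons=30)

```text
time_s: 24.0
tcp_pos: [0.4134, -0.1848, 0.0512]
eef_rot: [180.0, -0.0, -12.0]
contact_force: [-0.2, 0.8, 3.1]
gripper_width: 0.0472
```

step_arm(increments=[{"tx":0,"ty":0,"tz":0,"ax":0,"ay":0,"az":0,"claw":-1},{"tx":0,"ty":0,"tz":10,"ax":0,"ay":0,"az":0,"claw":-1},{"tx":0,"ty":0,"tz":25,"ax":0,"ay":0,"az":0,"claw":-1},{"tx":0,"ty":0,"tz":35,"ax":0,"ay":0,"az":0,"claw":-1},{"tx":0,"ty":0,"tz":40,"ax":0,"ay":0,"az":0,"claw":-1},{"tx":0,"ty":-15,"tz":30,"ax":0,"ay":0,"az":0,"claw":-1},{"tx":-2,"ty":-35,"tz":10,"ax":0,"ay":0,"az":0,"claw":-1},{"tx":-4,"ty":-40,"tz":0,"ax":0,"ay":0,"az":0,"claw":-1},{"tx":-4,"ty":-40,"tz":0,"ax":0,"ay":0,"az":0,"claw":-1},{"tx":-2,"ty":-28,"tz":0,"ax":0,"ay":0,"az":0,"claw":-1},{"tx":-1,"ty":-10,"tz":0,"ax":0,"ay":0,"az":0,"claw":-1},{"tx":0,"ty":0,"tz":0,"ax":0,"ay":0,"az":0,"claw":-1}])

```text
time_s: 25.2
tcp_pos: [0.3994, -0.3536, 0.2007]
eef_rot: [-180.0, 0.1, -12.1]
contact_force: [0.1, 0.4, -2.5]
gripper_width: 0.0479
```

```bash
python3 - <<'E'
from h import *
c=cap('wrist'); np.savez('w10.npz',**c); cv2.imwrite('pics/w10.png',c['image'])
s=r.get_state(); print(s['tcp_pos'],s['eef_rot'],s['gripper_width'],s['contact_force'])
z=s['tcp_pos'][2]
comps(c,(z+.012,z+.03),(.25,.6,-.6,-.2),50)
E
```

```text
[ 0.39954475 -0.35275337  0.200753  ] [-1.79965478e+02  6.60997773e-02 -1.20653764e+01] 0.04754130566981871 [-0.37235882  0.79255814 -3.03060369]
3344 ctr [ 415.3 -348.9] LxW 61.6 18.1 longyaw 80.8 z 0.2183 mean [ 416.4 -351.8] bbox [199 277 189  55]
643 ctr [ 401.1 -386.3] LxW 15.7 4.0 longyaw -86.0 z 0.2176 mean [ 401.3 -386.4] bbox [389 317  48  15]
3708 ctr [ 388.  -352.2] LxW 55.5 22.5 longyaw 77.7 z 0.2206 mean [ 385.8 -351.7] bbox [226 371 185  39]
```

View pics/w10.png

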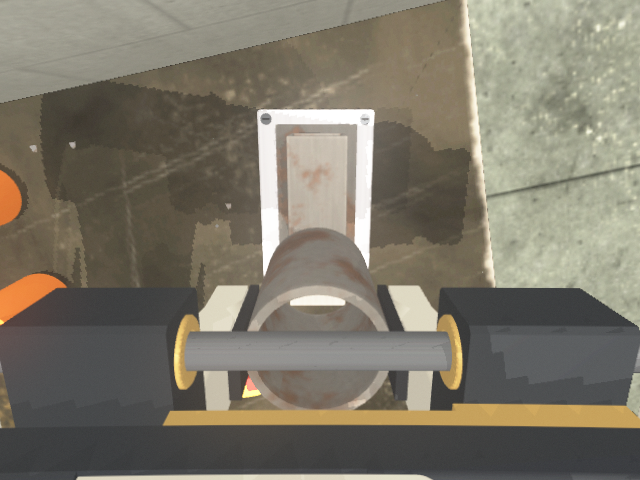

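The pipe is held upright at pixel (318,320), over the tube at (318,200). Lowering about 89 mm.

step_arm(increments=[{"tx":0,"ty":0,"tz":-20,"ax":0,"ay":0,"az":0,"claw":-1},{"tx":0,"ty":0,"tz":-30,"ax":0,"ay":0,"az":0,"claw":-1},{"tx":0,"ty":0,"tz":-20,"ax":0,"ay":0,"az":0,"claw":-1},{"tx":0,"ty":0,"tz":-10,"ax":0,"ay":0,"az":0,"claw":-1},{"tx":0,"ty":0,"tz":-3,"ax":0,"ay":0,"az":0,"claw":-1},{"tx":0,"ty":0,"tz":0,"ax":0,"ay":0,"az":0,"claw":-1},{"tx":0,"ty":0,"tz":0,"ax":0,"ay":0,"az":0,"claw":-1}])

```text
time_s: 25.95
tcp_pos: [0.401, -0.3529, 0.1192]
eef_rot: [180.0, -0.1, -11.9]
contact_force: [-1.1, -0.1, -2.6]
gripper_width: 0.0476
```

step_arm(increments=[{"tx":-1,"ty":-0.5,"tz":-4,"ax":0,"ay":0,"az":0,"claw":-1},{"tx":0,"ty":0,"tz":-3.5,"ax":0,"ay":0,"az":0,"claw":-1},{"tx":0,"ty":0,"tz":0,"ax":0,"ay":0,"az":0,"claw":-1},{"tx":0,"ty":0,"tz":0,"ax":0,"ay":0,"az":0,"claw":-1}])

```text
time_s: 26.35
tcp_pos: [0.3996, -0.3536, 0.1113]
eef_rot: [180.0, -0.1, -12.0]
contact_force: [-0.3, 1.4, 4.8]
gripper_width: 0.0475
```

step_arm(increments=[{"tx":0,"ty":0,"tz":0.5,"ax":0,"ay":0,"az":0,"claw":-1},{"tx":0,"ty":0,"tz":0,"ax":0,"ay":0,"az":0,"claw":1},{"tx":0,"ty":0,"tz":0,"ax":0,"ay":0,"az":0,"claw":1},{"tx":0,"ty":0,"tz":0,"ax":0,"ay":0,"az":0,"claw":1},{"tx":0,"ty":0,"tz":0,"ax":0,"ay":0,"az":0,"claw":1},{"tx":0,"ty":0,"tz":0,"ax":0,"ay":0,"az":0,"claw":1},{"tx":0,"ty":0,"tz":15,"ax":0,"ay":0,"az":0,"claw":1},{"tx":0,"ty":0,"tz":35,"ax":0,"ay":0,"az":0,"claw":1},{"tx":0,"ty":0,"tz":40,"ax":0,"ay":0,"az":0,"claw":1},{"tx":0,"ty":0,"tz":40,"ax":0,"ay":0,"az":0,"claw":1},{"tx":0,"ty":0,"tz":15,"ax":0,"ay":0,"az":0,"claw":1},{"tx":0,"ty":0,"tz":0,"ax":0,"ay":0,"az":0,"claw":1}])

```text
time_s: 27.55
tcp_pos: [0.4004, -0.354, 0.2591]
eef_rot: [179.9, -0.3, -12.0]
contact_force: [-0.8, 0.1, -0.2]
gripper_width: 0.0876
```

```bash
python3 - <<'E'
from h import *
c=cap('wrist'); np.savez('w11.npz',**c)
comps(c,(.122,.14),(.25,.6,-.6,-.22));comps(c,(.055,.065),(.25,.6,-.6,-.22))
print(r.get_state()['tcp_pos'],r.get_state()['eef_rot'],r.get_state()['joints'].round(1))
E
```

```text
1432 ctr [ 399.1 -353.7] LxW 48.2 47.3 longyaw -11.2 z 0.1289 mean [ 398.7 -353.6] bbox [281 196  72  72]
2578 ctr [ 436.  -361.2] LxW 45.0 39.8 longyaw -11.5 z 0.0602 mean [ 438.8 -361.8] bbox [291 135  51  58]
1254 ctr [ 392.1 -351.5] LxW 38.9 28.3 longyaw 63.3 z 0.0604 mean [ 391.8 -352. ] bbox [292 203  50  34]
576 ctr [ 348.5 -342.5] LxW 39.8 14.9 longyaw 76.5 z 0.0602 mean [ 347.3 -342.1] bbox [293 261  47  17]
[ 0.39961399 -0.35339699  0.25708624] [ 1.79985569e+02 -1.44203977e-01 -1.19754906e+01] [-20.4   6.7 -16.2  -0.  -67.   98.4]
```

step_arm(increments=[{"tx":3,"ty":25,"tz":0,"ax":0,"ay":0,"az":0,"claw":1},{"tx":5,"ty":40,"tz":0,"ax":0,"ay":0,"az":2,"claw":1},{"tx":6,"ty":43,"tz":0,"ax":0,"ay":0,"az":3,"claw":1},{"tx":6,"ty":43,"tz":0,"ax":0,"ay":0,"az":3,"claw":1},{"tx":5,"ty":43,"tz":0,"ax":0,"ay":0,"az":3,"claw":1},{"tx":5,"ty":43,"tz":0,"ax":0,"ay":0,"az":3,"claw":1},{"tx":3,"ty":43,"tz":0,"ax":0,"ay":0,"az":3,"claw":1},{"tx":0,"ty":43,"tz":0,"ax":0,"ay":0,"az":3,"claw":1},{"tx":0,"ty":43,"tz":0,"ax":0,"ay":0,"az":3,"claw":1},{"tx":0,"ty":43,"tz":0,"ax":0,"ay":0,"az":0.4,"claw":1},{"tx":-4,"ty":43,"tz":-10,"ax":0,"ay":0,"az":0,"claw":1},{"tx":-4,"ty":40,"tz":-20,"ax":0,"ay":0,"az":0,"claw":1}])

```text
time_s: 28.8
tcp_pos: [0.424, 0.1408, 0.2257]
eef_rot: [-180.0, -0.1, 11.5]
contact_force: [2.0, 0.2, -1.0]
gripper_width: 0.0876
```

step_arm(increments=[{"tx":-4,"ty":28,"tz":-20,"ax":0,"ay":0,"az":0,"claw":1},{"tx":0,"ty":10,"tz":-10,"ax":0,"ay":0,"az":0,"claw":1},{"tx":0,"ty":0,"tz":0,"ax":0,"ay":0,"az":0,"claw":1},{"tx":0,"ty":0,"tz":0,"ax":0,"ay":0,"az":0,"claw":1}])

```text
time_s: 29.2
tcp_pos: [0.4201, 0.1761, 0.1957]
eef_rot: [179.9, 0.1, 11.4]
contact_force: [-0.1, -0.6, 0.7]
gripper_width: 0.0874
```

```bash
python3 - <<'E'
from h import *
c=cap('wrist'); np.savez('w12.npz',**c); cv2.imwrite('pics/w12.png',c['image'])
comps(c,(.006,.02),(.25,.6,.05,.3))
print(r.get_state()['tcp_pos'],r.get_state()['eef_rot'],r.get_state()['joints'].round(1))
E
```

```text
8647 ctr [420.8 176.6] LxW 109.9 50.2 longyaw 11.4 z 0.0106 mean [423.8 177.2] bbox [285 138  66 137]
[0.42036154 0.17596041 0.196156  ] [1.79975864e+02 1.45118965e-02 1.14049416e+01] [ 47.6   1.9 -30.    0.  -58.1  53.8]
```

View pics/w12.png

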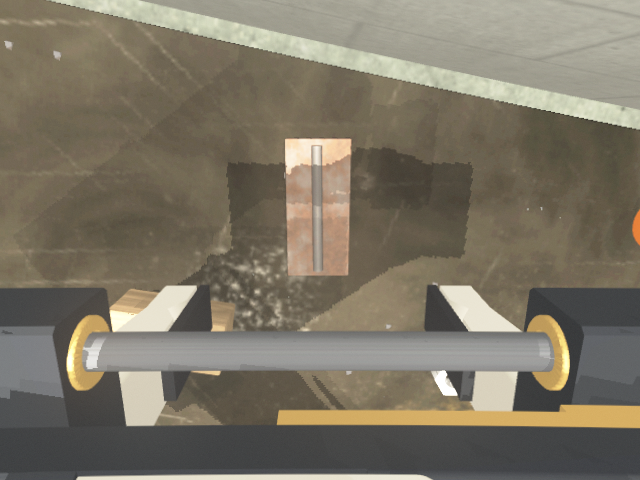

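The beaded plate lies at pixel (318,207), bead up and centred under the gripper. Grasping it.

step_arm(increments=[{"tx":0.5,"ty":0.5,"tz":-20,"ax":0,"ay":0,"az":0,"claw":1},{"tx":0,"ty":0,"tz":-35,"ax":0,"ay":0,"az":0,"claw":1},{"tx":0,"ty":0,"tz":-40,"ax":0,"ay":0,"az":0,"claw":1},{"tx":0,"ty":0,"tz":-35,"ax":0,"ay":0,"az":0,"claw":1},{"tx":0,"ty":0,"tz":-24,"ax":0,"ay":0,"az":0,"claw":1},{"tx":0,"ty":0,"tz":-14,"ax":0,"ay":0,"az":0,"claw":1},{"tx":0,"ty":0,"tz":-6,"ax":0,"ay":0,"az":0,"claw":1},{"tx":0,"ty":0,"tz":0,"ax":0,"ay":0,"az":0,"claw":1},{"tx":0,"ty":0,"tz":0,"ax":0,"ay":0,"az":0,"claw":-1},{"tx":0,"ty":0,"tz":0,"ax":0,"ay":0,"az":0,"claw":-1},{"tx":0,"ty":0,"tz":0,"ax":0,"ay":0,"az":0,"claw":-1},{"tx":0,"ty":0,"tz":0,"ax":0,"ay":0,"az":0,"claw":-1}], newtons=50)

```text
time_s: 30.45
tcp_pos: [0.421, 0.1775, 0.0226]
eef_rot: [-180.0, -0.1, 11.4]
contact_force: [0.1, -0.2, 0.5]
gripper_width: 0.0615
```

step_arm(increments=[{"tx":0,"ty":0,"tz":0,"ax":0,"ay":0,"az":0,"claw":-1},{"tx":0,"ty":0,"tz":0,"ax":0,"ay":0,"az":0,"claw":-1},{"tx":0,"ty":0,"tz":0,"ax":0,"ay":0,"az":0,"claw":-1},{"tx":0,"ty":0,"tz":0,"ax":0,"ay":0,"az":0,"claw":-1}])

```text
time_s: 30.85
tcp_pos: [0.4207, 0.177, 0.0223]
eef_rot: [180.0, 0.0, 11.4]
contact_force: [-0.9, -1.3, 5.9]
gripper_width: 0.0493
```

step_arm(increments=[{"tx":0,"ty":0,"tz":5,"ax":0,"ay":0,"az":0,"claw":-1},{"tx":0,"ty":0,"tz":20,"ax":0,"ay":0,"az":0,"claw":-1},{"tx":0,"ty":0,"tz":35,"ax":0,"ay":0,"az":0,"claw":-1},{"tx":0,"ty":0,"tz":40,"ax":0,"ay":0,"az":0,"claw":-1},{"tx":0,"ty":0,"tz":40,"ax":0,"ay":0,"az":0,"claw":-1},{"tx":0,"ty":0,"tz":40,"ax":0,"ay":0,"az":0,"claw":-1},{"tx":2,"ty":-15,"tz":35,"ax":0,"ay":0,"az":0,"claw":-1},{"tx":4,"ty":-30,"tz":15,"ax":0,"ay":0,"az":0,"claw":-1},{"tx":6,"ty":-40,"tz":0,"ax":0,"ay":0,"az":-2,"claw":-1},{"tx":4,"ty":-40,"tz":0,"ax":0,"ay":0,"az":-3,"claw":-1},{"tx":0,"ty":-40,"tz":0,"ax":0,"ay":0,"az":-3,"claw":-1},{"tx":0,"ty":-40,"tz":0,"ax":0,"ay":0,"az":-3,"claw":-1}])

```text
time_s: 32.05
tcp_pos: [0.4356, -0.0292, 0.2516]
eef_rot: [-180.0, 0.1, 0.3]
contact_force: [1.1, -1.4, -4.4]
gripper_width: 0.0492
```

step_arm(increments=[{"tx":0,"ty":-40,"tz":0,"ax":0,"ay":0,"az":-3,"claw":-1},{"tx":0,"ty":-40,"tz":0,"ax":0,"ay":0,"az":-3,"claw":-1},{"tx":-4,"ty":-40,"tz":0,"ax":0,"ay":0,"az":-3,"claw":-1},{"tx":-6,"ty":-40,"tz":0,"ax":0,"ay":0,"az":-3,"claw":-1},{"tx":-6,"ty":-40,"tz":0,"ax":0,"ay":0,"az":-0.4,"claw":-1},{"tx":-6,"ty":-40,"tz":0,"ax":0,"ay":0,"az":0,"claw":-1},{"tx":-6,"ty":-40,"tz":0,"ax":0,"ay":0,"az":0,"claw":-1},{"tx":-6,"ty":-30,"tz":0,"ax":0,"ay":0,"az":0,"claw":-1},{"tx":-4,"ty":-12,"tz":0,"ax":0,"ay":0,"az":0,"claw":-1},{"tx":0,"ty":0,"tz":0,"ax":0,"ay":0,"az":0,"claw":-1},{"tx":0,"ty":0,"tz":0,"ax":0,"ay":0,"az":0,"claw":-1}])

```text
time_s: 33.15
tcp_pos: [0.3983, -0.3492, 0.2514]
eef_rot: [-179.9, 0.1, -12.0]
contact_force: [-0.1, 0.4, -4.8]
gripper_width: 0.0492
```

```bash
python3 - <<'E'
from h import *
c=cap('wrist'); np.savez('w13.npz',**c); cv2.imwrite('pics/w13.png',c['image'])
s=r.get_state(); print(s['tcp_pos'],s['eef_rot'],s['gripper_width'],s['contact_force'])
z=s['tcp_pos'][2]
comps(c,(z-.025,z-.003),(.25,.6,-.6,-.2),200)
E
```

```text
[ 0.39856928 -0.34894328  0.25170252] [-1.79960290e+02  3.65408435e-02 -1.19687399e+01] 0.048923486316047184 [-0.39815753 -0.10459958 -4.59924867]
23058 ctr [ 420.1 -354.9] LxW 81.0 65.6 longyaw 77.8 z 0.2398 mean [ 421.7 -355. ] bbox [210 166 218 166]
4640 ctr [ 363.2 -342.4] LxW 50.1 22.9 longyaw 79.2 z 0.24 mean [ 362.4 -342.3] bbox [257 371 121  39]
```

View pics/w13.png

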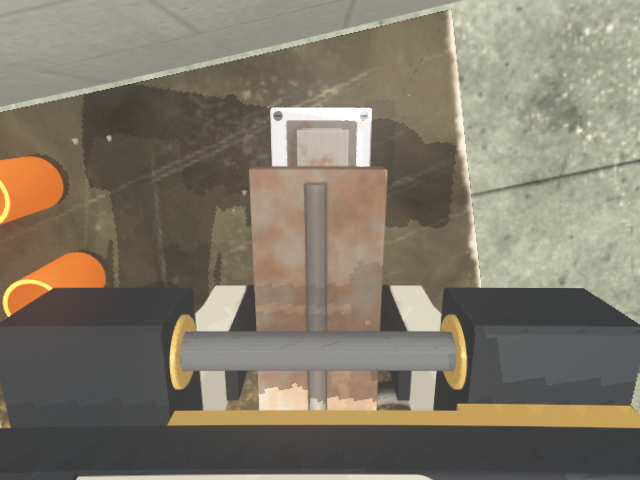

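The plate is held level at pixel (318,270), bead up, over the post. Lowering.

step_arm(increments=[{"tx":0,"ty":-2,"tz":-15,"ax":0,"ay":0,"az":0,"claw":-1},{"tx":0,"ty":-2,"tz":-30,"ax":0,"ay":0,"az":0,"claw":-1},{"tx":0,"ty":0,"tz":-27,"ax":0,"ay":0,"az":0,"claw":-1},{"tx":0,"ty":0,"tz":-15,"ax":0,"ay":0,"az":0,"claw":-1},{"tx":0,"ty":0,"tz":-5,"ax":0,"ay":0,"az":0,"claw":-1},{"tx":0,"ty":0,"tz":0,"ax":0,"ay":0,"az":0,"claw":-1},{"tx":0,"ty":0,"tz":0,"ax":0,"ay":0,"az":0,"claw":-1},{"tx":0,"ty":0,"tz":0,"ax":0,"ay":0,"az":0,"claw":-1}])

```text
time_s: 34.0
tcp_pos: [0.3995, -0.3539, 0.1613]
eef_rot: [180.0, -0.1, -11.9]
contact_force: [-0.3, -0.5, -4.8]
gripper_width: 0.0492
```

step_arm(increments=[{"tx":0,"ty":0,"tz":-4,"ax":0,"ay":0,"az":0,"claw":-1},{"tx":0,"ty":0,"tz":-3,"ax":0,"ay":0,"az":0,"claw":-1},{"tx":0,"ty":0,"tz":-1.5,"ax":0,"ay":0,"az":0,"claw":-1},{"tx":0,"ty":0,"tz":0,"ax":0,"ay":0,"az":0,"claw":-1},{"tx":0,"ty":0,"tz":0,"ax":0,"ay":0,"az":0,"claw":-1}])

```text
time_s: 34.5
tcp_pos: [0.3989, -0.354, 0.1521]
eef_rot: [180.0, -0.0, -12.0]
contact_force: [-1.6, 1.9, 3.7]
gripper_width: 0.0497
```

step_arm(increments=[{"tx":0,"ty":0,"tz":0.5,"ax":0,"ay":0,"az":0,"claw":-1},{"tx":0,"ty":0,"tz":0,"ax":0,"ay":0,"az":0,"claw":1},{"tx":0,"ty":0,"tz":0,"ax":0,"ay":0,"az":0,"claw":1},{"tx":0,"ty":0,"tz":0,"ax":0,"ay":0,"az":0,"claw":1},{"tx":0,"ty":0,"tz":0,"ax":0,"ay":0,"az":0,"claw":1},{"tx":0,"ty":0,"tz":0,"ax":0,"ay":0,"az":0,"claw":1},{"tx":0,"ty":0,"tz":15,"ax":0,"ay":0,"az":0,"claw":1},{"tx":0,"ty":0,"tz":35,"ax":0,"ay":0,"az":0,"claw":1},{"tx":0,"ty":0,"tz":40,"ax":0,"ay":0,"az":0,"claw":1},{"tx":0,"ty":0,"tz":40,"ax":0,"ay":0,"az":0,"claw":1},{"tx":0,"ty":0,"tz":15,"ax":0,"ay":0,"az":0,"claw":1},{"tx":0,"ty":0,"tz":0,"ax":0,"ay":0,"az":0,"claw":1}])

```text
time_s: 35.7
tcp_pos: [0.3998, -0.3545, 0.3002]
eef_rot: [179.9, -0.3, -12.0]
contact_force: [0.7, 0.4, -1.0]
gripper_width: 0.0876
```

```bash
python3 - <<'E'
from h import *
c=cap('wrist')
for zr in [(.132,.16),(.055,.065),(.016,.03),(.007,.015)]: print(zr);comps(c,zr,(.3,.6,-.6,-.27))
P=cloud(c);q=P[(P[...,2]>.136)&(P[...,2]<.1425)&(abs(P[...,0]-.4)<.08)&(abs(P[...,1]+.354)<.08)]
print('cap plane',np.linalg.lstsq(np.c_[q[:,:2],np.ones(len(q))],q[:,2],rcond=None)[0])
t=cap('top'); comps(t,(.025,.06),(.25,.36,.2,.35)); comps(t,(.03,.09),(.25,.33,-.33,-.2),100)
s=cap('side'); cv2.imwrite('pics/side_end.png',s['image'])
print(r.get_state()['tcp_pos'],r.get_state()['gripper_width'])
E
```

```text
(0.132, 0.16)
10006 ctr [ 398.4 -354.2] LxW 110.5 50.0 longyaw -12.1 z 0.1405 mean [ 401.4 -354.8] bbox [281 144  72 148]
(0.055, 0.065)
548 ctr [ 453.6 -364.8] LxW 39.7 9.5 longyaw 78.0 z 0.0601 mean [ 453.6 -364.8] bbox [293 132  46  12]
(0.016, 0.03)
673 ctr [ 455.4 -364.6] LxW 59.9 17.9 longyaw 78.0 z 0.0202 mean [ 458.6 -364.9] bbox [284 124  63  20]
(0.007, 0.015)
3321 ctr [ 401.6 -352.4] LxW 148.5 87.9 longyaw -12.1 z 0.012 mean [ 425.3 -352. ] bbox [270 113  90 145]
cap plane [-0.00129494  0.00282373  0.14160409]
774 ctr [304.9 272.5] LxW 92.5 45.4 longyaw -88.5 z 0.0422 mean [303.9 270.9] bbox [191 269  41  20]
[ 0.39830075 -0.35346476  0.29605296] 0.08742557137495001
```

View pics/side_end.png

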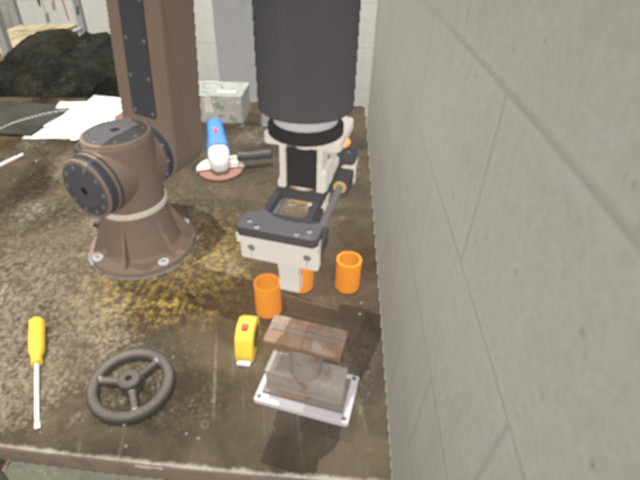

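The side view shows the full post on the pad at (305,370), bead up. The tape at (246,340) and the orange pipes are unmoved, and the gripper is clear. Everything measures within tolerance, so I'm handing in.

```bash
python3 -c "
from h import *
print(r.get_state()['qd'].round(2)); print(r.close_job())"
```

```text
[-0.06  0.56 -0.42 -0.02 -0.08  0.06]
the job is handed in; nothing more can be done
None
```

The post is built on the pad in the order you asked for: plain plate, tube, upright pipe, then the beaded plate with its bead up. I handed the job in at about 36 s of the 112 s allowed. The hand-in reports no verdict, so the figures below are my own last checks.

Before gripping the plain plate I pushed it about 48 mm sideways with closed, tilted fingers. Orange pipes stood right next to it, and the gripper body would have landed on them.

Centring and level, from the wrist camera:

| Part | Measured against | Centre offset | Tolerance |
|---|---|---|---|
| Plain plate | pad | about 1 mm | 12 mm |
| Tube | plain plate | about 1.5 mm | 12 mm |
| Pipe | tube | about 0.5 mm | 12 mm |
| Beaded plate | pipe | about 1 mm | 15 mm |

- **Alignment:** plates and tube are lengthwise to within about 0.3° of the pad, and the top plate is level to about 0.003 rad. Its top face is at about 0.140 m, as expected for a fully seated stack.
- **Clearance:** the gripper was open and about 14 cm above the post.
- **Bystanders:** the wood block reads within 1 mm of its start position. My numeric check of the tape measure returned no reading because the arm was probably blocking the top camera. In the side view the tape is at the same pixels as at the start.
- **Not re-measured:** with the top plate on, the pipe was hidden and the tube and lower plate only partly visible, so their offsets come from just after each was placed. The visible ends had not shifted.

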